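# Load the chamber tray into the dish warmer

### The arm

A 6-joint arm with a two-finger parallel gripper is mounted at the origin on the work surface. World frame = base frame: x ahead of the robot, y to its left, z up, the work surface at z = 0. Lengths are in m, angles in rad, forces in N, time in s.
With the tool pointing down it reaches from about 0.4 to 0.925 m from the base axis. Payload 3.4 kg.
Tool frame: the origin (TCP) lies on the front face of the gripper's body, between the roots of the fingers; the fingertips stand 73 mm ahead of it and the grasp point (between the pads) lies 54 mm ahead of it; z points along the fingers, y is the direction in which the jaws open and shut (so a half turn about z gives the same grasp; the last joint's range is limited). The gripper opens to 85 mm and grips with 20 to 120 N. Pads are 22 mm wide; open, the fingers measure 114 mm over their backs; the gripper's body (76 mm by 85 mm) begins 54 mm behind the grasp point. The pads swing forward as they close: fully open they stand 13 mm farther back than shut.
Start: joints at [-1.407, 0.307, 1.506, -0, 1.328, -0.073], TCP at [0.135, -0.559, 0.304] pointing down, gripper open.
Joint ranges: [-3.12, 3.12], [-1.05, 2.28], [0.14, 2.33], [-1.42, 4.57], [0.1, 2.73], [-2.68, 2.68]. Speed limits (rad/s): [2.57, 2.57, 3.14, 3.14, 3.14, 3.14].

### API

Orientations are given as a unit quaternion [w, x, y, z].
In Python, from station import * gives the robot as it stands. Calls block until the motion is done:
- goto(position, orientation): joint-space move of the TCP to a pose.
- move_l(position, rate=0.15, frame=None, threshold=None): straight line of the TCP; frame=None keeps the orientation; rate is the mean speed in m/s. With threshold (N) it stops when the force on the tool has changed by that much, and returns True; else False.
- move_joints(angles): joint-space move.
- release() and close_gripper(grip_force=None): open the fingers fully, or close them until they stop; grip_force is the grip in N (None keeps the last).
- dwell(seconds).
- inverse_kinematics(position, orientation): joint angles nearest the present ones, or None.
- grab_frame(name): name is "side" or "top"; returns the picture (420x560x3 uint8, blue, green, red); there is no depth.
- camera_info(name): a dict with "fx", "fy", "cx", "cy" (pixels), "pose" (4x4, takes a point from camera to world coordinates). Camera axes: x right, y down, z forward; pixel columns grow to the right and rows downward; lengths in m; the calibration is good to about 2 mm. A picture is of the moment at which its call begins. camera_info takes no time and is no camera call.
A pose or a line that the arm cannot do raises PlanningError and nothing moves.
- hand_in(): hands the job in, once; it reports no verdict.
Trained networks look in the newest picture that a camera, given by its name, has taken for a name from the list of things; names that differ only in an ending like _2 or _b are one class to them, and where a whole thing is asked for, a point or a joint stands for the part that bears it (a point fixed in the world has none). Each returns a list of dicts, best first, with "confidence" (0 to 1); they miss things now and then, are a little off and sometimes report something else, mostly with a low value. They report only what shows in the picture. A call takes as long as a camera call. They do not tell look-alikes from the thing itself.
- look_for(camera, query): "box" ([left, top, right, bottom] as shares, 0 to 1, of the picture: columns of its width, rows of its height, round what is visible of it).
Readings, each from a call of its own:
- read_t(): time.
- read_q(): joint angles.
- read_qvel(): joint speeds.
- read_effort(): joint torques, N m.
- read_tool_pos(): TCP position.
- read_tool_rot(): TCP orientation.
- read_force(): force on the tool from outside, world axes, zero at the start.
- read_moment(): the same for the moment, N m.
- read_opening(): opening from 0.0 (shut) to 1.0 (fully open).
Only numpy, scipy, OpenCV 4.12 (cv2) and the standard library are available. Lean on these libraries where they do the work, as an engineer would, in place of code of your own. Each camera call takes 0.05 s, during which the arm holds its last target.

### The job

Take the tray that carries the round dark steel imaging chamber by its upright black handle and slide it, level and chamber end first, into the open bay of the white dish warmer until it is fully home against the back of the bay. The chamber must stay seated in its pocket on the tray throughout; let go of the tray when it rests in the bay, and leave the empty tray where it is.

Things in the scene. Friction and masses are not known exactly. Their poses are not given: they have to be found in the camera images.
- tray_grip (a point): Grip point of the loaded tray: loose aluminium tray 150 (x) x 100 (y), rim 12 high, about 160 g. Its upright black handle, 12 thick (x) and 40 wide (y), rises 75 above the underside near the rear end. This point is mid-handle, 55 above the underside, 20 from the rear end. z up; x runs to the front (chamber) end, 130 ahead, which enters first. Starts flat on the table. All in mm.
- chamber_mid (a point): Centre of the chamber on the loaded tray: loose flat round dark steel chamber with a glass window, 60 mm across, 16 high, 60 g, z up. It lies in a 66 mm square pocket with ribs 7 mm high; seated, its centre is 93 mm ahead (x) of the grip point and 42 mm below it. A second such chamber, alone on the table, is not used.
- bay_mouth (a point): Mouth centre, at bay floor level (12 mm above the table), of the fixed white warmer (160 wide, 160 deep, 78 high). x points into the bay, z up. Bay: 124 wide, roof 43 above floor, back wall at x=70. An apron level with the floor reaches out to x=-85 between guides 10 high, 124 apart. With the tray home, the handle stands outside: grip point at x=-60, 55 above the floor. All in mm.
- spare_mid (a point): Middle of the empty tray, 8 mm above the table: a loose tray of the same form and handle but with no chamber, lying beside the loaded one (either may be nearer the robot). x points to its front end; its handle stands 55 mm behind this point. Leave it alone.
There are look-alikes about, which are no part of the job. Leave any green look-alike of the part that bears tray_grip alone. What is shaped like the part that bears chamber_mid but turquoise is not meant.

How it is judged:
By the outcome, as a careful person would: the job done as asked, in the order asked, and still so for the second after the job is handed in, with the robot touching nothing.
It also fails if it takes over 48 s, if anything falls off the work surface, if the arm or the gripper's body presses on something with over 40 N, if the wrist force passes 120 N, or if a joint passes its speed limit or range.

## Working session

There is one attempt and no reset: what is moved stays moved. The work goes in short steps, each a Python script; the robot and the scene stay as the last script left them, time stands still between calls to the robot, and variables do not carry over. Pictures are saved under pics/ and viewed, and the job is handed in when it is done.

```bash
mkdir -p pics; ls
python3 - <<'E'
from station import *
import cv2
for n in("top","side"):
    cv2.imwrite(f"pics/{n}0.png",grab_frame(n)); c=camera_info(n); print(n,c["fx"],c["fy"],c["cx"],c["cy"]); print(c["pose"])
    for q in("tray_grip","chamber_mid","bay_mouth"):
        for d in look_for(n,q): b=d["box"]; print(q,[round(v*s) for v,s in zip(b,(560,420,560,420))],round(d["confidence"],2))
print(read_t(),read_tool_rot())
E
```

```text
pics
top 392.1877070977863 392.1877070977863 282.2613242042539 213.47720638618767
[[-0.01349912 -0.99492559  0.09970375  0.48468415]
 [-0.99901636  0.00920776 -0.04337662  0.15303673]
 [ 0.04223846 -0.10019122 -0.99407124  0.77912542]
 [ 0.          0.          0.          1.        ]]
tray_grip [99, 192, 184, 265] 0.81
tray_grip [225, 191, 259, 225] 0.75
tray_grip [218, 154, 269, 229] 0.59
chamber_mid [225, 195, 257, 225] 0.84
chamber_mid [291, 175, 323, 206] 0.73
bay_mouth [362, 176, 460, 312] 0.88
side 455.2800319846004 455.2800319846004 279.9881260014843 209.5365284854712
[[-0.9061435  -0.21812806  0.36238668  0.24400526]
 [-0.42265586  0.4999904  -0.75589128  0.76559924]
 [-0.01630876 -0.83811082 -0.54525616  0.51694654]
 [ 0.          0.          0.          1.        ]]
tray_grip [161, 265, 253, 380] 0.9
tray_grip [180, 202, 285, 274] 0.63
tray_grip [280, 136, 411, 212] 0.4
chamber_mid [249, 197, 282, 221] 0.83
chamber_mid [232, 237, 270, 263] 0.75
bay_mouth [281, 137, 410, 213] 0.62
0.4 [-1.52243524e-04  9.92939112e-01  1.18625027e-01 -1.91897969e-06]
```

View pics/top0.png

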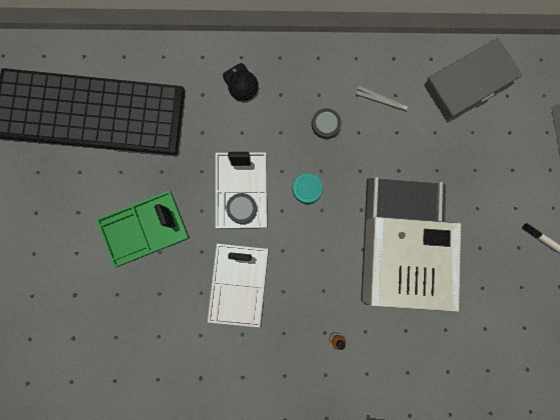

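View pics/side0.png

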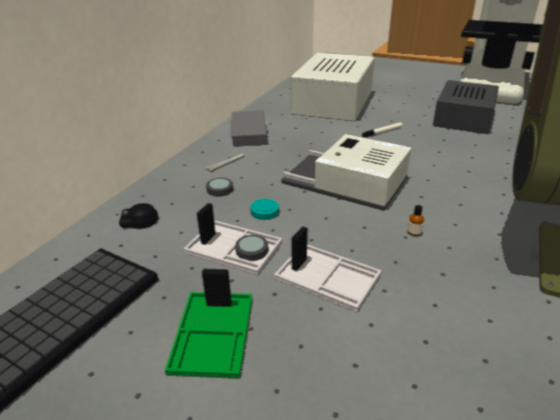

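Run:
```python
import cv2
a=cv2.imread("pics/top0.png")[130:330,90:350]; cv2.imwrite("pics/topc.png",cv2.resize(a,None,fx=3,fy=3,interpolation=3))
a=cv2.imread("pics/top0.png")[150:330,340:480]; cv2.imwrite("pics/topd.png",cv2.resize(a,None,fx=3.3,fy=3.3,interpolation=3))
a=cv2.imread("pics/side0.png")[120:300,150:420]; cv2.imwrite("pics/sidec.png",cv2.resize(a,None,fx=2.9,fy=2.9,interpolation=3))
```

```text
(no output)
```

View pics/topc.png

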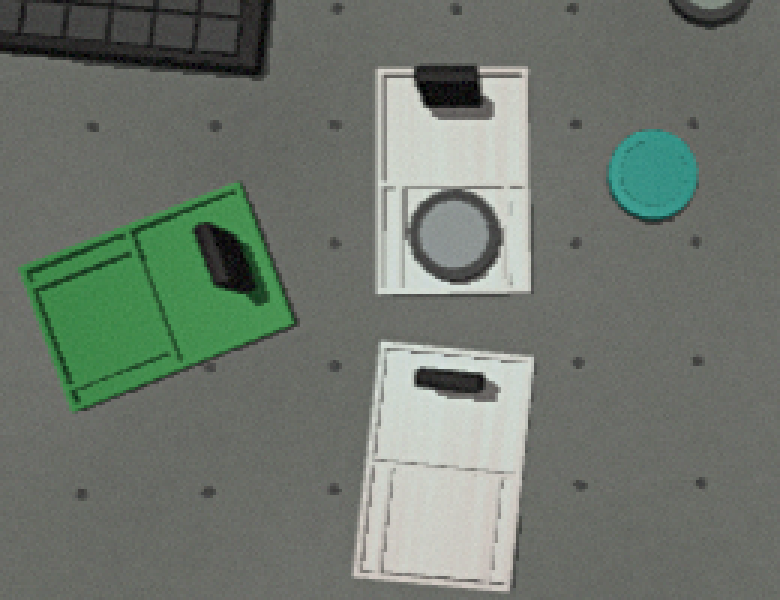

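View pics/topd.png

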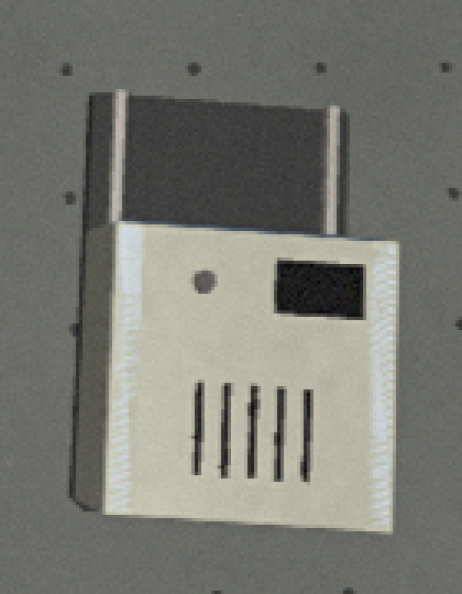

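View pics/sidec.png

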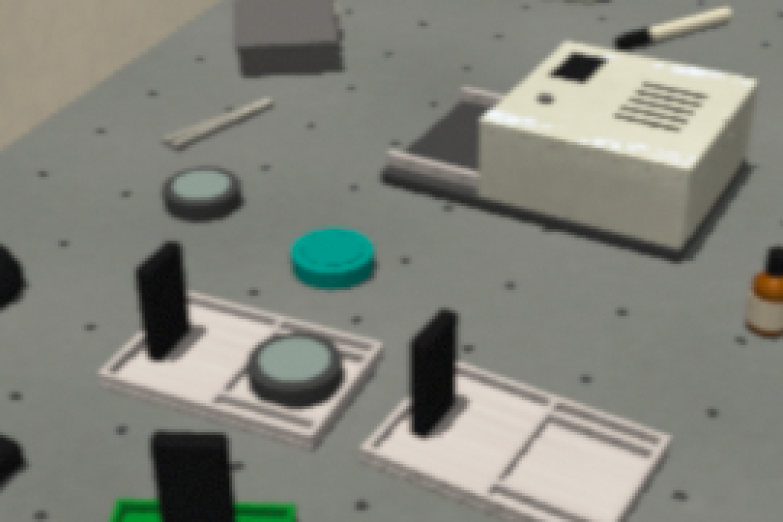

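The candidates are:
- Loaded tray: white, top (216–267, 152–228). It holds the dark chamber at (242, 208) and its handle is at (239, 158), so this is the one meant.
- Empty white tray: (208–268, 244–327). This is the spare.
- Green tray: (99–188, 192–266), a look-alike.
- Turquoise disc: (307, 188), a look-alike.
- Spare chamber: (326, 123).

The crops confirm this, and they show the chamber seated in its pocket. The warmer is at (363–461, 178–311) and its apron points away from the robot. Next I'll measure the poses.

```bash
cat > h.py <<'E'
import numpy as np, cv2
from station import *
def px2w(n,u,v,z):
    c=camera_info(n); P=np.array(c["pose"]); d=P[:3,:3]@np.array([(u-c["cx"])/c["fx"],(v-c["cy"])/c["fy"],1]); o=P[:3,3]
    return o+d*(z-o[2])/d[2]
def w2px(n,p):
    c=camera_info(n); P=np.array(c["pose"]); q=P[:3,:3].T@(np.asarray(p)-P[:3,3]); return np.array([c["fx"]*q[0]/q[2]+c["cx"],c["fy"]*q[1]/q[2]+c["cy"]])
E
python3 - <<'E'
from h import *
im=cv2.imread("pics/top0.png"); hsv=cv2.cvtColor(im,cv2.COLOR_BGR2HSV)
m=((hsv[...,2]>150)&(hsv[...,1]<60)).astype(np.uint8)
roi=np.zeros_like(m); roi[140:238,205:280]=m[140:238,205:280]
roi=cv2.morphologyEx(roi,cv2.MORPH_CLOSE,np.ones((9,9)))
c=max(cv2.findContours(roi,0,2)[0],key=cv2.contourArea)
w=np.array([px2w("top",u,v,.010)[:2] for u,v in c[:,0]],np.float32)
print("tray",cv2.minAreaRect(w*1000))
print("chamber",px2w("top",242,208.5,.018))
# dark handle top: crop coords/3
T=lambda x,y,z:px2w("top",90+x/3-.33,130+y/3-.33,z)
print("handle top far corners",T(414,66,.075),T(477,66,.075), "near", T(483,105,.03))
D=lambda x,y,z:px2w("top",340+x/3.3-.35,150+y/3.3-.35,z)
for nm,a in dict(guideL_out=(115,90),guideL_in=(127,90),guideR_in=(328,107),guideR_out=(340,107)).items(): print(nm,D(*a,.022))
print("apron corners",D(90,94,.012),D(345,110,.012))
for nm,a in dict(roofFL=(107,222),roofFR=(399,241),roofBR=(393,533),roofBL=(102,514)).items(): print(nm,D(*a,.078), D(*a,.090))
S=lambda x,y,z:px2w("side",150+x/2.9-.33,120+y/2.9-.33,z)
for nm,a in dict(roofFnear=(482,118),roofFfar=(566,40),roofBfar=(757,80),roofBnear=(686,165)).items(): print(nm,S(*a,.078))
print("side handle top",S(137,265,.075),S(181,247,.075),"chamber top center",S(296,358,.018))
E
```

```text
tray ((610.6007080078125, 201.33338928222656), (150.31703186035156, 100.31859588623047), 0.20496030151844025)
chamber [0.57148492 0.19812085 0.018     ]
handle top far corners [0.6695434  0.22045593 0.075     ] [0.66945087 0.18225101 0.075     ] near [0.65550534 0.18037761 0.03      ]
guideL_out [ 0.63168422 -0.06380972  0.022     ]
guideL_in [ 0.63164605 -0.07109424  0.022     ]
guideR_in [ 0.62059394 -0.19342053  0.022     ]
guideR_out [ 0.62055107 -0.20079982  0.022     ]
apron corners [ 0.63124187 -0.0512291   0.012     ] [ 0.6204684  -0.20848675  0.012     ]
roofFL [ 0.54721366 -0.04057244  0.078     ] [ 0.54614345 -0.03725875  0.09      ]
roofFR [ 0.53506469 -0.20378737  0.078     ] [ 0.53420241 -0.19768021  0.09      ]
roofBR [ 0.37657886 -0.19094799  0.078     ] [ 0.37842912 -0.18506057  0.09      ]
roofBL [ 0.38970971 -0.03207016  0.078     ] [ 0.39133523 -0.028902    0.09      ]
roofFnear [ 0.5467522  -0.04605672  0.078     ]
roofFfar [ 0.53454946 -0.20337741  0.078     ]
roofBfar [ 0.37717598 -0.18798455  0.078     ]
roofBnear [ 0.39387714 -0.0349823   0.078     ]
side handle top [0.67131207 0.21659182 0.075     ] [0.65749414 0.18811461 0.075     ] chamber top center [0.57538423 0.1952574  0.018     ]
```

Both cameras agree. The tray centre is (0.6105, 0.2013) with its front towards -x, so the grip point is (0.6655, 0.2015). The chamber predicted from that is at x 0.5725, against 0.5715–0.575 measured. The mouth is about (0.541, -0.124), with the axis into the bay rotated about 4.4° from -x. Next I'll grasp across the 40 mm width, which keeps the fingers clear of the warmer when they open.

```bash
cat >> h.py <<'E'
def Q(deg): a=np.radians(deg)/2; return [0,float(np.cos(a)),float(np.sin(a)),0]
E
python3 - <<'E'
from h import *
G=np.array([.6655,.2015])
goto([*G,.22],Q(0.2)); print(read_t(),read_tool_pos())
print(move_l([*G,.107],rate=.1,threshold=8))
close_gripper(100); print(read_opening(),read_force(),read_tool_pos())
move_l([*G,.117],rate=.04); dwell(.2)
print(read_opening(),read_force(),read_moment(),read_t())
for n in("top","side"):
    im=grab_frame(n); cv2.imwrite(f"pics/{n}1.png",im)
a=cv2.imread("pics/side1.png")[150:330,140:410]; cv2.imwrite("pics/side1c.png",cv2.resize(a,None,fx=2.9,fy=2.9,interpolation=3))
E
```

```text
3.65 [0.66581158 0.20046687 0.22017782]
False
0.4563424596573874 [0.68457539 0.5883793  3.5762545 ] [0.66608021 0.20160625 0.10776111]
0.4542329523281149 [ 0.30546262  0.41274623 -2.41927408] [-0.03127442 -0.1582428   0.03220245] 6.025
```

View pics/side1c.png

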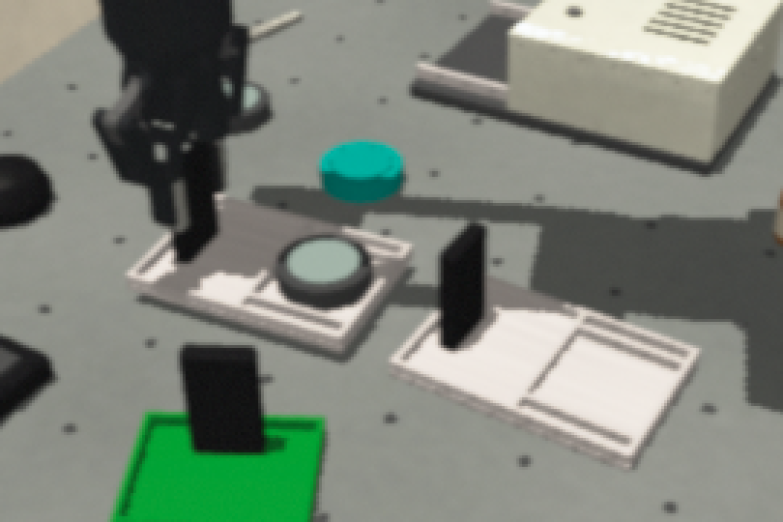

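View pics/top1.png

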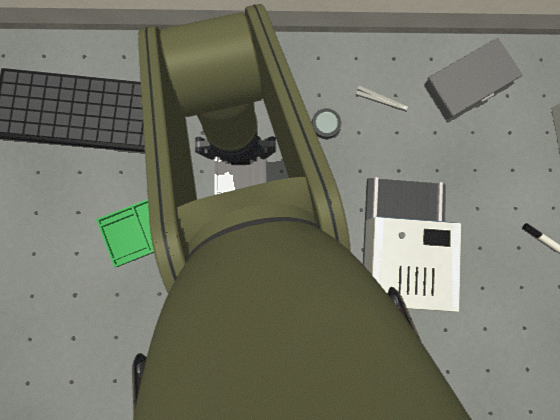

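The tray is lifted by about 10 mm. The weight reads 2.4 N, which fits tray plus chamber, and the chamber is still in its pocket at side-crop (325, 270). Next I'll check that it's level.

Run:
```python
from h import *
c=np.array([.6105,.2015])
for h in (0,.005,.010):
    print(h,[(np.round((w2px("side",[c[0]+dx,c[1]+dy,.012+h])-[140,150]+.33)*2.9)).tolist() for dx,dy in((.075,.05),(-.075,.05),(-.075,-.05))], "RN FN FF")
```

```text
0 [[127.0, 286.0], [341.0, 350.0], [413.0, 256.0]] RN FN FF
0.005 [[126.0, 279.0], [340.0, 343.0], [413.0, 249.0]] RN FN FF
0.01 [[125.0, 273.0], [340.0, 336.0], [412.0, 243.0]] RN FN FF
```

Level: the predicted rim corners for a 10 mm lift match the picture to within a few pixels. Next I'll carry it to the front of the mouth.

```bash
cat >> h.py <<'E'
M=np.array([.541,-.1242]); A=np.radians(4.4); X=np.array([-np.cos(A),np.sin(A)])
E
python3 - <<'E'
from h import *
move_l([.6655,.2015,.157],rate=.08)
P=M-.140*X
move_l([*P,.157],rate=.12,frame=Q(-4.4))
move_l([*P,.1245],rate=.05); dwell(.3)
print(read_t(),read_tool_pos(),P,read_opening(),read_force(),read_moment())
for n in("top","side"):
    cv2.imwrite(f"pics/{n}2.png",grab_frame(n))
for n,(a,b,c,d) in dict(top=(130,320,320,500),side=(60,240,200,460)).items():
    im=cv2.imread(f"pics/{n}2.png")[a:b,c:d]; cv2.imwrite(f"pics/{n}2c.png",cv2.resize(im,None,fx=3,fy=3,interpolation=3))
E
```

```text
10.8333 [ 0.68074029 -0.1349881   0.12486715] [ 0.68058739 -0.13494066] -0.003017642992977051 [-0.18738318 -0.07412755 -0.06988497] [-0.00309404  0.00293235 -0.06670802]
```

View pics/side2c.png

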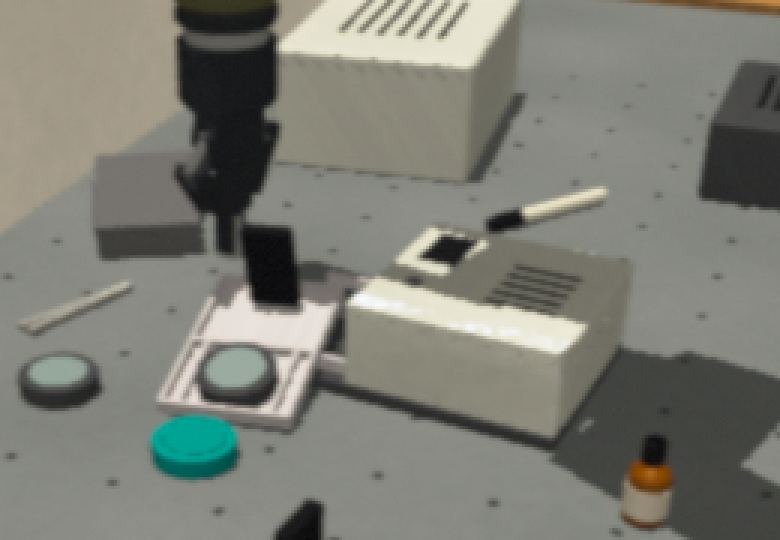

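View pics/top2c.png

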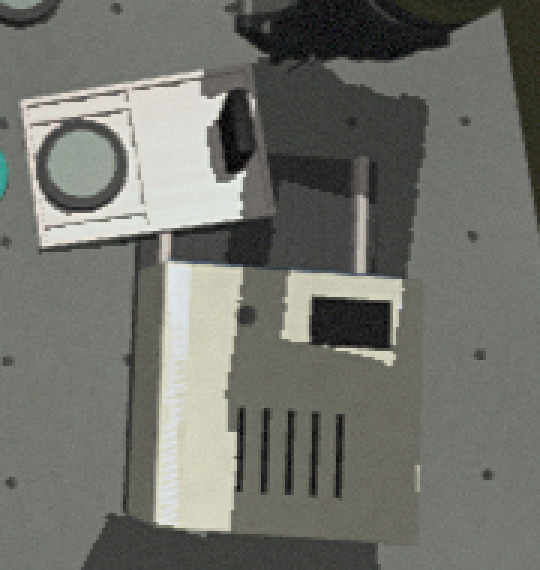

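The tray is not in the gripper. The fingers are fully shut, and the top crop shows the tray turned about 90° and lying across the left guide, with the chamber still seated at (82, 165). The cause is my carry path: at a 50 mm lift, the tray's front corner caught the 78 mm high warmer. Next I'll triangulate the tray's pose to re-grasp it.

```bash
cat >> h.py <<'E'
def tri(a,b):
    # a px in top, b px in side
    r=[]
    for n,p in(("top",a),("side",b)):
        o=np.array(camera_info(n)["pose"])[:3,3]; d=px2w(n,*p,0.)-o; d/=np.linalg.norm(d); r.append((o,d))
    (o1,d1),(o2,d2)=r; s=np.linalg.lstsq(np.c_[d1,-d2],o2-o1,rcond=None)[0]
    p,q=o1+s[0]*d1,o2+s[1]*d2
    return (p+q)/2*1000,np.linalg.norm(p-q)*1000
E
python3 - <<'E'
from h import *
t=lambda x,y:(320+x/3-.33,130+y/3-.33); s=lambda x,y:(200+x/3-.33,60+y/3-.33)
for n,a,b in(("F+x",(22,101),(158,402)),("F-x",(40,246),(296,415)),("R-x",(275,213),(340,300)),("chamber",(80,164),(238,370)),("handle top",(238,97),(270,229))):
    p,e=tri(t(*a),s(*b)); print(n,np.round(p,1),round(e,1))
for n,a in(("top",t),("side",s)):pass
im=cv2.imread("pics/side2.png")[150:215,245:330]; cv2.imwrite("pics/side2d.png",cv2.resize(im,None,fx=9,fy=9,interpolation=2))
im=cv2.imread("pics/top2.png")[145:225,320:420]; cv2.imwrite("pics/top2d.png",cv2.resize(im,None,fx=7.5,fy=7.5,interpolation=2))
E
```

```text
F+x [662.8  28.2   9. ] 0.8
F-x [561.5  19.1  17.9] 4.8
R-x [ 583.8 -130.9   32.8] 3.3
chamber [615.6  -6.   28.4] 1.0
handle top [635.3 -89.  101.6] 16.3
```

View pics/side2d.png

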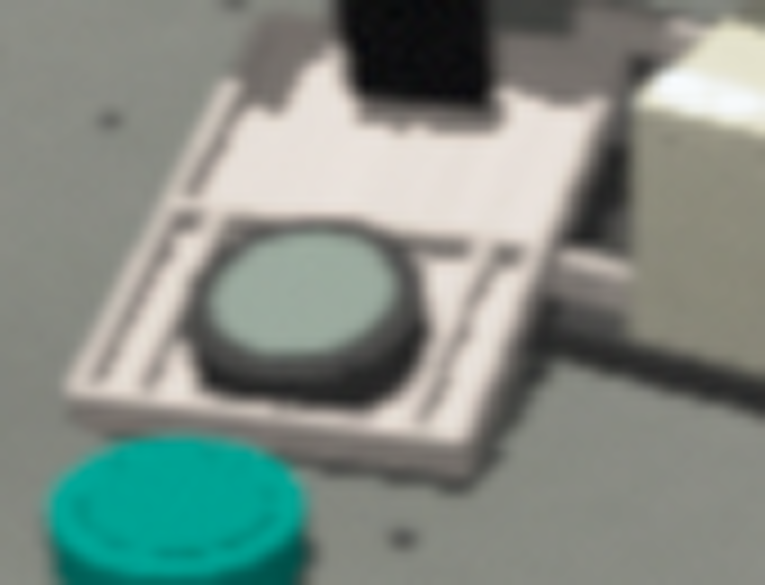

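View pics/top2d.png

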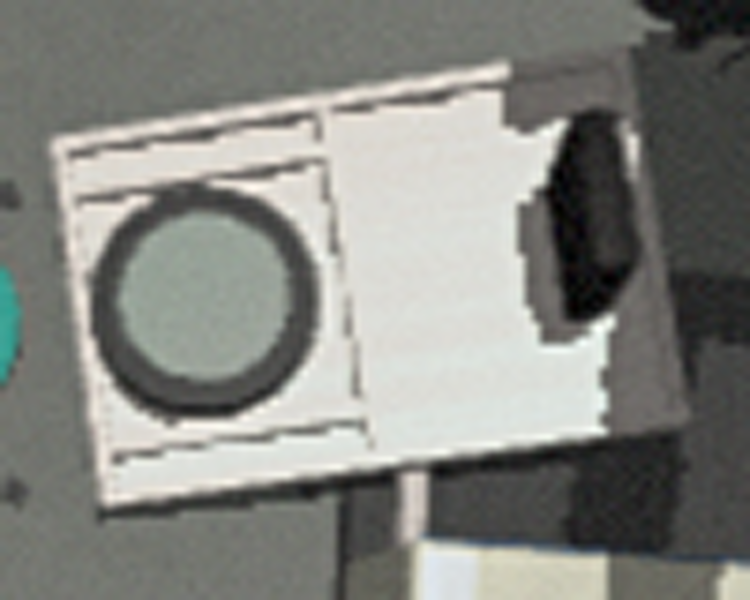

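```bash
cat > fit.py <<'E'
from h import *
from scipy.optimize import least_squares
from scipy.spatial.transform import Rotation as R
t=lambda x,y:(320+x/7.5-.43,145+y/7.5-.43); s=lambda x,y:(245+x/9-.44,150+y/9-.44); sc=lambda x,y:(200+x/3-.33,60+y/3-.33)
O=[("top",(75,-50,12),t(52,138)),("top",(75,50,12),t(103,498)),("top",(-75,-50,12),t(632,50)),("top",(-75,50,12),t(688,418)),
("side",(75,-50,12),s(68,390)),("side",(75,50,12),s(470,440)),("side",(75,50,0),s(465,483)),("side",(75,-50,0),s(75,420)),
("side",(-49,-20,2),s(360,95)),("side",(-49,20,2),s(490,105)),
("side",(-61,-20,75),sc(244,227)),("side",(-61,20,75),sc(293,228))]
def f(p):
    Rm=R.from_euler("ZYX",p[3:]).as_matrix()
    return np.concatenate([w2px(n,Rm@(np.array(m)/1000)+p[:3])-o for n,m,o in O])
r=least_squares(f,[.625,-.05,.02,1.6,0.05,0],loss="soft_l1",x_scale=[.01]*3+[.1]*3)
p=r.x; print(np.round(p[:3]*1000,1),np.degrees(p[3:]).round(1)); print(f(p).reshape(-1,2).round(1).tolist())
Rm=R.from_euler("ZYX",p[3:]).as_matrix(); 
for m in((-55,0,55),(38,0,13),(75,50,0),(75,-50,0),(-75,0,0),(-55,0,75)): print(m,(Rm@(np.array(m)/1000)+p[:3]).round(4))
E
python3 fit.py
```

```text
[621.1 -51.1  19.7] [95.9 14.1  2.5]
[[0.2, -0.4], [-0.3, 0.6], [0.0, -0.9], [0.5, 0.7], [-0.1, 0.1], [-0.8, 0.4], [0.4, -0.3], [0.1, 0.7], [-1.2, 1.1], [0.7, 1.7], [-0.3, -2.7], [0.4, -1.5]]
(-55, 0, 55) [ 0.6276 -0.0906  0.0864]
(38, 0, 13) [ 0.6175 -0.0113  0.0231]
(75, 50, 0) [0.5639 0.0166 0.0036]
(75, -50, 0) [ 6.633e-01  2.590e-02 -6.000e-04]
(-75, 0, 0) [ 0.6287 -0.1235  0.038 ]
(-55, 0, 75) [ 0.628  -0.0857  0.1058]
```

The fit is good. The tray is at yaw 95.9°, pitched 14° nose-down across the left guide, and the chamber is in its pocket. I'll re-grasp with the tool aligned to the tilted handle. First I'll back off and verify with the projected model.

```bash
cat >> h.py <<'E'
from scipy.spatial.transform import Rotation as Rn
def tool(p,rpy_deg,up=.107):
    "TCP pose for tray pose: p= underside centre, ZYX deg"
    Rm=Rn.from_euler("ZYX",rpy_deg,degrees=True).as_matrix()
    T=np.c_[-Rm[:,0],Rm[:,1],-Rm[:,2]]
    q=Rn.from_matrix(T).as_quat(); 
    return (np.array(p)+Rm@np.array([-.055,0,up])).tolist(),[float(q[3]),*map(float,q[:3])]
def box(n,p,rpy,im):
    Rm=Rn.from_euler("ZYX",rpy,degrees=True).as_matrix()
    for poly in([(75,-50,12),(75,50,12),(-75,50,12),(-75,-50,12)],[(-49,-20,75),(-49,20,75),(-61,20,75),(-61,-20,75)]):
        q=[w2px(n,Rm@(np.array(m)/1000)+p) for m in poly]
        cv2.polylines(im,[np.round(np.array(q)*8).astype(np.int32)],True,(0,0,255),1,cv2.LINE_AA,3)
E
python3 - <<'E'
from h import *
p=[.6211,-.0511,.0197]; e=[95.9,14.1,2.5]
x=read_tool_pos()
move_l([x[0]+.02,x[1]-.02,.25],rate=.15)
release()
for u in(.2,.107): 
    P,q=tool(p,e,u); j=inverse_kinematics(P,q); print(P,q,None if j is None else np.round(j,2))
P,q=tool(p,e,.2)
goto(P,q); print(read_t(),read_tool_pos(),np.round(read_q(),2))
for n,(a,b,c,d) in dict(top=(110,290,300,480),side=(110,230,220,380)).items():
    im=grab_frame(n); cv2.imwrite(f"pics/{n}3.png",im); im=im.copy(); box(n,p,e,im); cv2.imwrite(f"pics/{n}3c.png",cv2.resize(im[a:b,c:d],None,fx=3.3,fy=3.3,interpolation=2))
E
```

```text
[0.630257329600933, -0.054844864075570016, 0.22688860805467898] [0.09826245420084301, 0.7349777496628499, -0.666544944858674, 0.07661614763421548] None
[0.6285488864295169, -0.07777658522146311, 0.13677635923568077] [0.09826245420084301, 0.7349777496628499, -0.666544944858674, 0.07661614763421548] NoneTraceback (most recent call last):
  File "<stdin>", line 9, in <module>
station.PlanningError: the arm cannot take that pose within its joint ranges
```

Run:
```python
from h import *
p=[.6211,-.0511,.0197]
print(read_t(),read_tool_pos(),np.round(read_q(),2),read_opening())
for y in (0,180):
  for k in (14.1,10,7,3,0,-14):
    P,q=tool(p,[95.9,k,2.5 if k else 0],.107)
    q=np.array(q)
    if y: # half-turn about tool z
        r=Rn.from_quat([*q[1:],q[0]])*Rn.from_euler("z",180,degrees=True); v=r.as_quat(); q=np.array([v[3],*v[:3]])
    j=inverse_kinematics(P,q.tolist()); print(y,k,None if j is None else np.round(j,2))
for a in range(-180,181,30):
    j=inverse_kinematics([.63,-.09,.2],Q(a)); print(a,None if j is None else np.round(j,2))
```

```text
12.725 [ 0.70068151 -0.15498121  0.25004472] [-0.28  0.54  1.25 -0.    1.35  1.37] 0.9998989898822325
0 14.1 None
0 10 None
0 7 None
0 3 None
0 0 None
0 -14 [-0.36  0.64  1.48  0.22  1.18  2.58]
180 14.1 [-0.07  0.55  1.58 -0.29  1.02 -0.01]
180 10 [-0.12  0.56  1.57 -0.21  1.03 -0.11]
180 7 [-0.15  0.56  1.56 -0.15  1.03 -0.17]
180 3 [-0.19  0.57  1.55 -0.07  1.05 -0.26]
180 0 [-0.23  0.56  1.58 -0.    1.   -0.34]
180 -14 [-0.36  0.64  1.48  0.22  1.18 -0.57]
-180 [-0.21  0.48  1.51 -0.    1.16 -1.78]
-150 [-0.21  0.48  1.51 -0.    1.16 -2.3 ]
-120 None
-90 None
-60 [-0.21  0.48  1.51 -0.    1.16  2.41]
-30 [-0.21  0.48  1.51 -0.    1.16  1.89]
0 [-0.21  0.48  1.51 -0.    1.16  1.36]
30 [-0.21  0.48  1.51 -0.    1.16  0.84]
60 [-0.21  0.48  1.51 -0.    1.16  0.32]
90 [-0.21  0.48  1.51 -0.    1.16 -0.21]
120 [-0.21  0.48  1.51 -0.    1.16 -0.73]
150 [-0.21  0.48  1.51 -0.    1.16 -1.26]
180 [-0.21  0.48  1.51 -0.    1.16 -1.78]
```

```bash
sed -i 's/T=np.c_\[-Rm\[:,0\],Rm\[:,1\],-Rm\[:,2\]\]/T=np.c_[Rm[:,0],-Rm[:,1],-Rm[:,2]]/' h.py
python3 - <<'E'
from h import *
p=[.6211,-.0511,.0197]; e=[95.9,14.1,2.5]
P,q=tool(p,e,.2)
goto(P,q); print(read_t(),read_tool_pos(),np.round(read_q(),2))
for n,(a,b,c,d) in dict(top=(110,290,300,480),side=(110,230,220,380)).items():
    im=grab_frame(n); cv2.imwrite(f"pics/{n}3.png",im); im=im.copy(); box(n,p,e,im); cv2.imwrite(f"pics/{n}3c.png",cv2.resize(im[a:b,c:d],None,fx=3.3,fy=3.3,interpolation=2))
E
```

```text
14.0 [ 0.63060216 -0.05501789  0.22709319] [-0.04  0.46  1.49 -0.27  1.21 -0.04]
```

View pics/side3c.png

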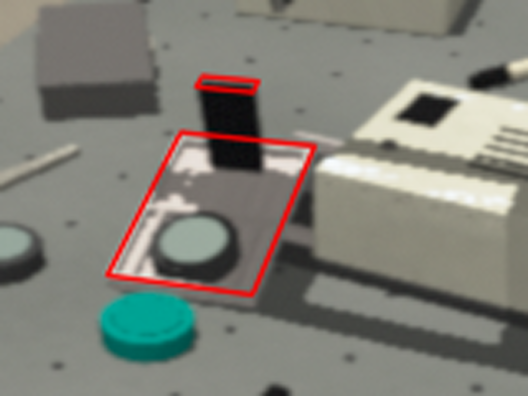

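View pics/top3c.png

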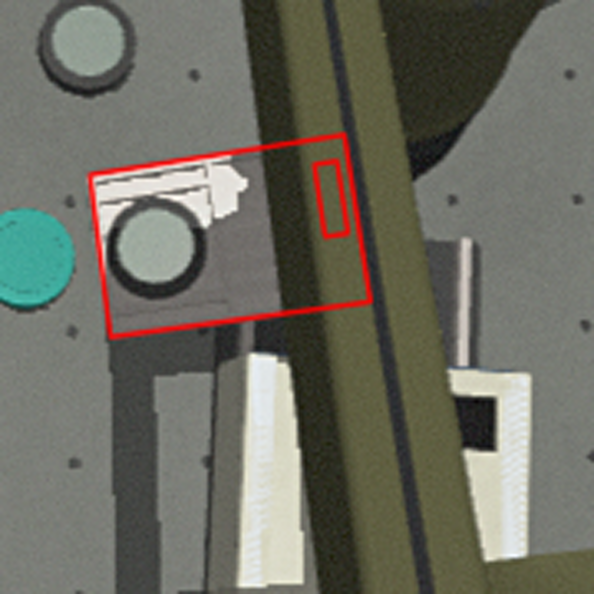

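Run:
```python
from h import *
im=cv2.imread("pics/side3.png")[120:215,240:330]; cv2.imwrite("pics/side3d.png",cv2.resize(im,None,fx=6,fy=6,interpolation=2))
```

```text
(no output)
```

View pics/side3d.png

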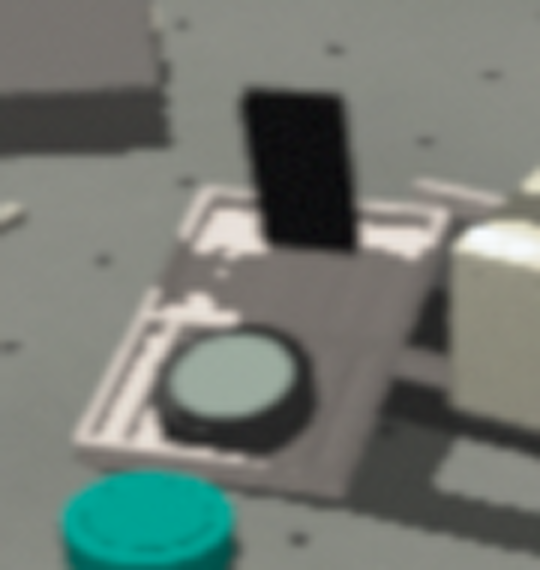

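```bash
python3 - <<'E'
src=open("fit.py").read()
a=src.index('("side"'); b=src.index("def f")
new='''("side",(75,-50,12),d(77,437)),("side",(-75,-50,12),d(200,188)),("side",(-75,50,12),d(450,210)),("side",(75,50,0),d(345,495)),
("side",(-49,-20,2),d(270,243)),("side",(-49,20,2),d(355,250)),("side",(-61,-20,75),d(243,88)),("side",(-61,20,75),d(343,94))]
'''
open("fit2.py","w").write(src[:a].replace("O=[","d=lambda x,y:(240+x/6-.42,120+y/6-.42)\nO=[")+new+src[b:])
E
python3 fit2.py
```

```text
[621.3 -51.2  18.9] [96.3 12.7  3.8]
[[0.1, -0.3], [-0.1, 0.5], [-0.4, -0.9], [0.6, 0.2], [-0.4, 0.7], [1.1, -0.1], [-0.0, -0.6], [-0.4, 0.1], [-1.4, 1.9], [0.8, 2.2], [0.0, -1.1], [0.3, -1.0]]
(-55, 0, 55) [ 0.6295 -0.0921  0.0846]
(38, 0, 13) [ 0.6178 -0.0114  0.0232]
(75, 50, 0) [0.5636 0.0167 0.0056]
(75, -50, 0) [ 0.6629  0.0263 -0.0009]
(-75, 0, 0) [ 0.6294 -0.1239  0.0354]
(-55, 0, 75) [ 0.6304 -0.0875  0.104 ]
```

Run:
```python
from h import *
p=np.array([.6212,-.0512,.0190]); e=[96.2,12.9,3.3]
P,q=tool(p,e,.105)
print(move_l(P,rate=.1,frame=q,threshold=10),read_tool_pos(),P)
close_gripper(115); print(read_opening(),read_force())
P2=np.array(P)+[.01,0,.03]
move_l(P2.tolist(),rate=.06); dwell(.2)
print(read_t(),read_opening(),read_force(),read_moment())
for n,(a,b,c,d) in dict(top=(110,290,300,480),side=(90,230,220,380)).items():
    im=grab_frame(n); cv2.imwrite(f"pics/{n}4.png",im); im=im.copy(); box(n,p+[.01,0,.03],e,im); cv2.imwrite(f"pics/{n}4c.png",cv2.resize(im[a:b,c:d],None,fx=3.3,fy=3.3,interpolation=2))
```

```text
False [ 0.63099862 -0.08051588  0.13412164] [0.6304714736182495, -0.08058000494103965, 0.13345896682484332]
0.45125811054549203 [-0.95767015 -0.0147221   4.51893931]
16.5917 0.45207977956048095 [ 0.10400599 -0.38427964 -1.08362423] [ 0.07489752 -0.0502853   0.06785671]
```

View pics/side4c.png

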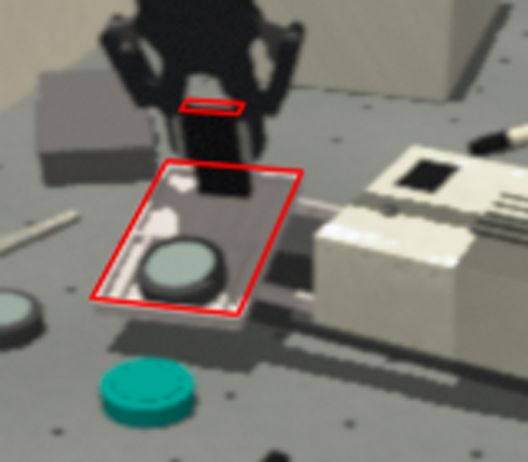

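View pics/top4c.png

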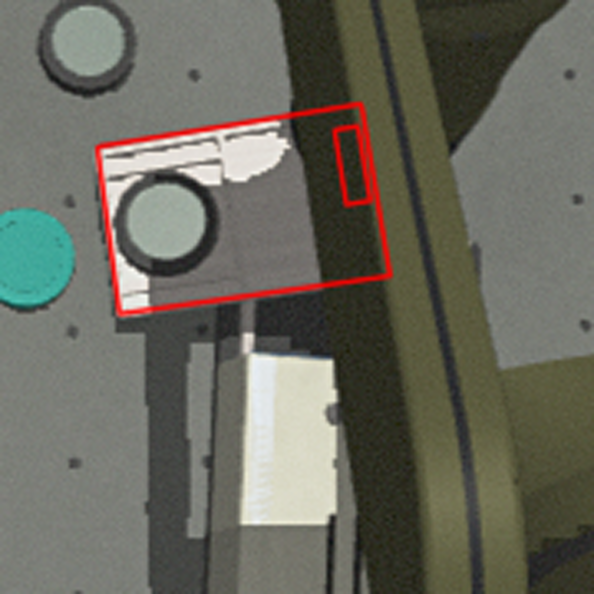

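The tray is held, and the overlay of the model on both views matches, with the chamber in its pocket. Next I'll raise it above the warmer's roof height and move it outward and level. Then I'll yaw it and check.

Run:
```python
from h import *
x=read_tool_pos(); 
move_l([x[0]+.06,x[1]-.02,.215],rate=.1,frame=Q(96.2))
C=M-.170*X
move_l([*C,.215],rate=.05,frame=Q(136))
move_l([C[0]+.0005,C[1],.215],rate=.1,frame=Q(175.6)) if False else goto([*C,.215],Q(175.6))
dwell(.3)
print(read_t(),read_opening(),read_force(),read_moment(),read_tool_pos())
pc=np.array([*(C+.055*X),.110]); e=[175.6,0,0]
for n,(a,b,c,d) in dict(top=(60,260,300,520),side=(40,220,200,380)).items():
    im=grab_frame(n); cv2.imwrite(f"pics/{n}5.png",im); im=im.copy(); box(n,pc,e,im); cv2.imwrite(f"pics/{n}5c.png",cv2.resize(im[a:b,c:d],None,fx=3,fy=3,interpolation=2))
```

```text
19.5667 0.4516807692454829 [ 0.57103063  0.75924324 -1.5006138 ] [ 0.02321341 -0.09374317 -0.04247069] [ 0.71048478 -0.13718703  0.21501365]
```

View pics/side5c.png

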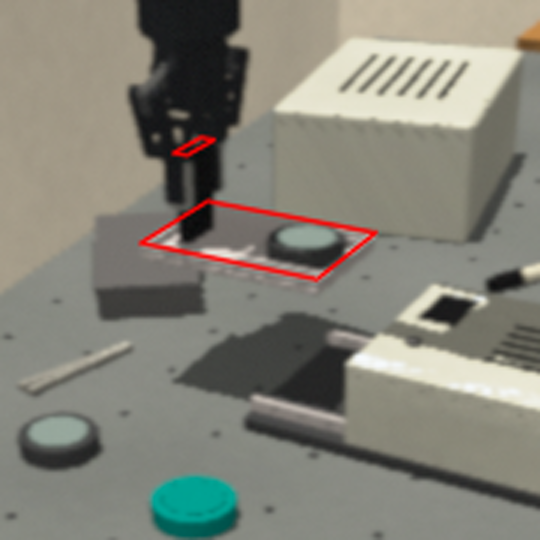

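View pics/top5c.png

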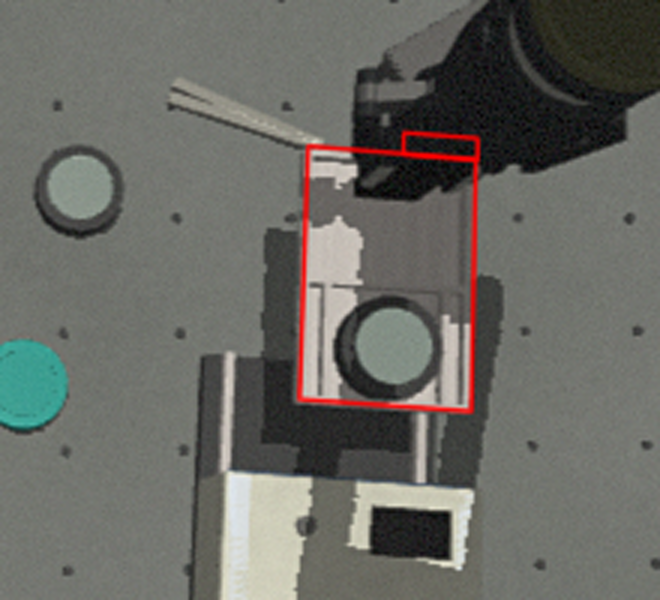

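Run:
```python
import cv2
a=cv2.imread("pics/side5.png")[100:145,240:335];b=cv2.imread("pics/top5.png")[145:205,390:465]
cv2.imwrite("pics/side5d.png",cv2.resize(a,None,fx=8,fy=8,interpolation=2));cv2.imwrite("pics/top5d.png",cv2.resize(b,None,fx=8,fy=8,interpolation=2))
```

```text
(no output)
```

View pics/side5d.png

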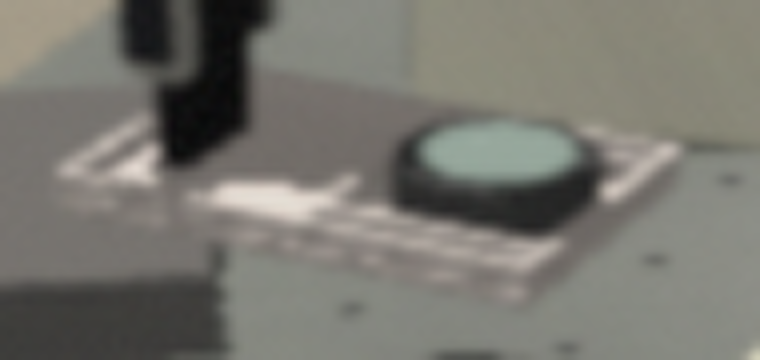

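View pics/top5d.png

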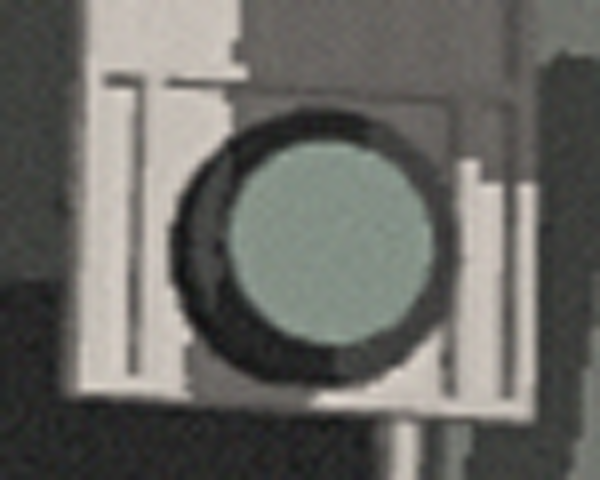

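The chamber is seated: in the top crop its outline lies between the ribs at columns 140 and 447. Next I'll fit the tray's level and offset before lowering it.

Run:
```python
from h import *
from scipy.optimize import least_squares
d=lambda x,y:(240+x/8-.44,100+y/8-.44); t=lambda x,y:(390+x/8-.44,145+y/8-.44)
O=[("side",(-75,-50,12),d(60,170)),("side",(75,-50,12),d(530,262)),("side",(75,50,12),d(683,147)),("side",(75,-50,0),d(525,300)),
("top",(75,-50,12),t(68,392)),("top",(75,50,12),t(535,415)),("top",(-75,-50,12),(300+305/3,60+148/3))]
# tray y=+50 is world -y (right in top view); y=-50 is near the side camera
def f(p):
    Rm=Rn.from_euler("ZYX",p[3:]).as_matrix(); return np.concatenate([w2px(n,Rm@(np.array(m)/1000)+p[:3])-o for n,m,o in O])
C=M-.170*X+.055*X
r=least_squares(f,[*C,.11,np.radians(175.6),0,0],x_scale=[.01]*3+[.1]*3,loss="soft_l1")
print(np.round(r.x[:3],4),C,np.degrees(r.x[3:]).round(2)); print(r.fun.round(1))
Rm=Rn.from_euler("ZYX",r.x[3:]).as_matrix(); print("grip",Rm@[-.055,0,.055]+r.x[:3])
```

```text
[ 0.6544 -0.1316  0.1097] [ 0.65566107 -0.13302269] [175.81  -0.55  -1.08]
[-0.4  0.  -0.2  0.   0.1 -0.5  0.4  0.5  1.2 -0.3 -0.5  0.8 -0.2 -0.3]
grip [ 0.70968551 -0.13672441  0.16417227]
```

Level to within about 1°, and the pose is as commanded to within 2 mm. Next: lower it in front of the mouth, insert, set it on the floor and slide it home.

Run:
```python
from h import *
P=lambda s:(M+s*X).tolist()
F=Q(175.6)
move_l([*P(-.150),.215],rate=.08,frame=F)
print(move_l([*P(-.150),.1215],rate=.08,threshold=6),read_tool_pos()[2])
print(move_l([*P(-.105),.1215],rate=.06,threshold=8),read_force(),read_t())
dwell(.1)
print(move_l([*P(-.105),.1145],rate=.02,threshold=3),read_tool_pos(),read_force())
for n,(a,b,c,d) in dict(top=(100,300,320,500),side=(60,220,220,400)).items():
    im=grab_frame(n); cv2.imwrite(f"pics/{n}6.png",im); cv2.imwrite(f"pics/{n}6c.png",cv2.resize(im[a:b,c:d],None,fx=3,fy=3,interpolation=2))
print(read_t())
```

```text
False 0.12230618498555029
False [-0.2969743  -0.29243155 -2.62434345] 22.2833
True [ 0.64641135 -0.13235123  0.11818713] [-0.77467675 -0.01838168  5.51606339]
22.7667
```

View pics/side6c.png

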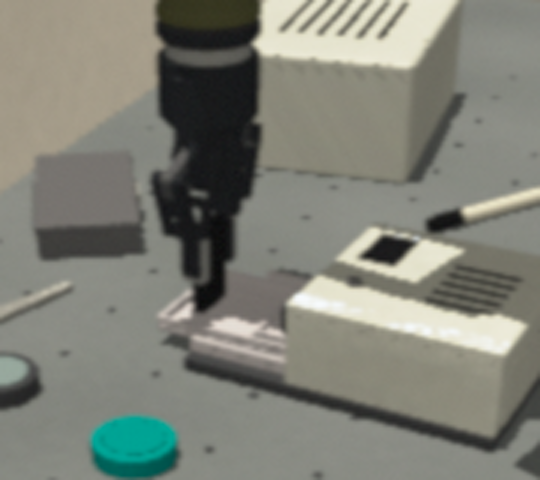

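View pics/top6c.png

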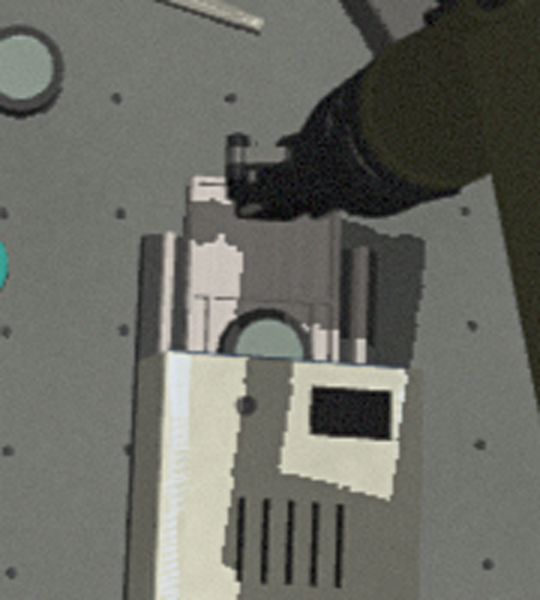

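The tray sits between the guides, on the floor, with its nose and the seated chamber entering the mouth. Next I'll slide it home.

Run:
```python
from h import *
P=lambda s:(M+s*X).tolist()
z=.1185
move_l([*P(-.105),z],rate=.02); dwell(.1); print(read_force())
r=move_l([*P(-.052),z],rate=.03,threshold=6); x=np.array(read_tool_pos())
print(r,x,(x[:2]-M)@X,read_force(),read_t())
for n,(a,b,c,d) in dict(top=(100,300,320,500),side=(60,220,220,400)).items():
    im=grab_frame(n); cv2.imwrite(f"pics/{n}7.png",im); cv2.imwrite(f"pics/{n}7c.png",cv2.resize(im[a:b,c:d],None,fx=3,fy=3,interpolation=2))
```

```text
[0.82021363 0.38753242 0.01871745]
True [ 0.60236814 -0.12922851  0.11926356] -0.06157305645243005 [ 2.31224506 -0.37674007  0.05002052] 24.4917
```

View pics/side7c.png

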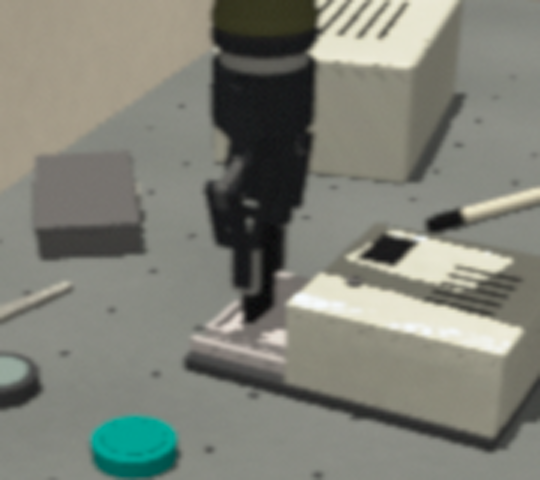

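View pics/top7c.png

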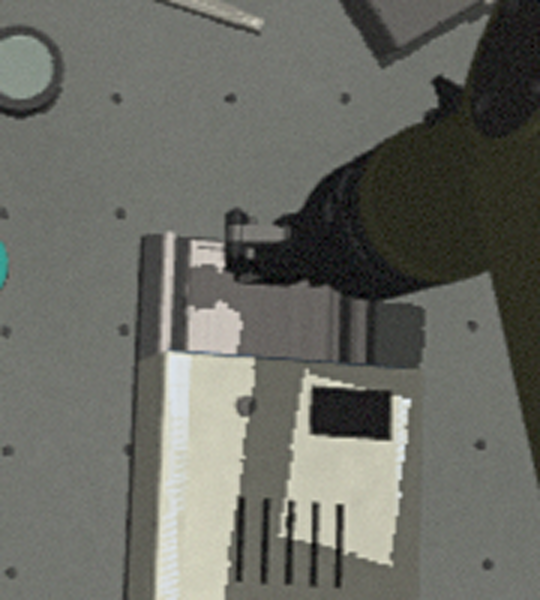

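It stopped on a contact at grip x = -61.6, close to the expected -60. I'll push once more, gently, to seat both corners.

Run:
```python
from h import *
P=lambda s:(M+s*X).tolist()
x=read_tool_pos()
r=move_l([*P(-.052),.1182],rate=.02,threshold=14); x=np.array(read_tool_pos())
print(r,x,(x[:2]-M)@X,read_force(),read_moment(),read_t())
dwell(.3); x=np.array(read_tool_pos()); print((x[:2]-M)@X,read_force(),read_tool_rot())
```

```text
False [ 0.60042991 -0.12963999  0.12123338] -0.05967210351641998 [12.63732229 -0.44715121  3.41141885] [ 0.10062882 -2.07977486 -0.53385969] 25.1917
-0.059709752557184116 [12.93424875 -0.64703175  3.35570121] [ 0.01073792  0.04012783  0.99913625 -0.00109614]
```

Run:
```python
from h import *
P=lambda s:(M+s*X).tolist()
move_l([*P(-.0595),.1182],rate=.02,frame=Q(175.6)); dwell(.2)
x=np.array(read_tool_pos()); print(x,(x[:2]-M)@X,read_force())
release(); dwell(.2); print(read_opening(),read_force())
move_l([*P(-.0595),.24],rate=.12); 
goto([.60,-.36,.30],Q(120)); print(read_t())
for n,(a,b,c,d) in dict(top=(150,320,340,480),side=(90,220,240,400)).items():
    im=grab_frame(n); cv2.imwrite(f"pics/{n}8.png",im); cv2.imwrite(f"pics/{n}8c.png",cv2.resize(im[a:b,c:d],None,fx=3.5,fy=3.5,interpolation=2))
```

```text
[ 0.60247027 -0.12921234  0.11897283] -0.061673640597299274 [ 6.41587412 -0.5830114   1.9479607 ]
0.9965890968942647 [-0.36392808 -0.30127186  0.33340707]
29.0583
```

View pics/side8c.png

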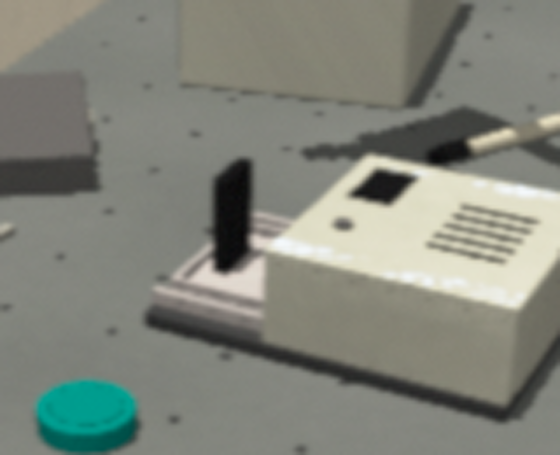

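View pics/top8.png

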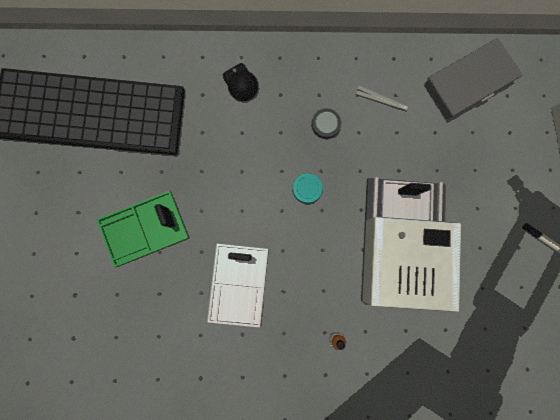

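View pics/top8c.png

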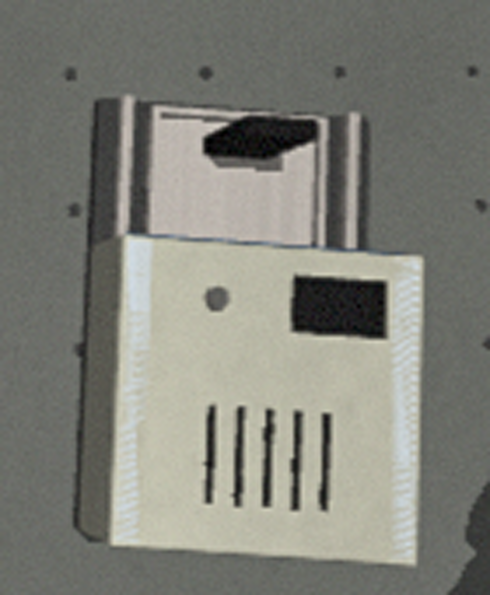

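Run:
```python
from h import *
t=lambda x,y,z:px2w("top",340+x/3.5-.36,150+y/3.5-.36,z)[:2]
Y=np.array([-X[1],X[0]])
for n,a in dict(rearL=(153,105,.024),rearR=(328,117,.024),apronL=(97,97,.012),apronR=(366,113,.012),mouthL=(122,236,.078),mouthR=(424,257,.078)).items():
    w=t(*a)-M; print(n,np.round([w@X*1000,w@Y*1000],1))
im=cv2.imread("pics/top8.png")[172:225,360:450]; cv2.imwrite("pics/top8d.png",cv2.resize(im,None,fx=8,fy=8,interpolation=2))
```

```text
rearL [-81.2 -49.8]
rearR [-81.4  50.6]
apronL [-86.  -78.9]
apronR [-87.9  77.9]
mouthL [  0.2 -79.4]
mouthR [ 0.5 80.2]
```

View pics/top8d.png

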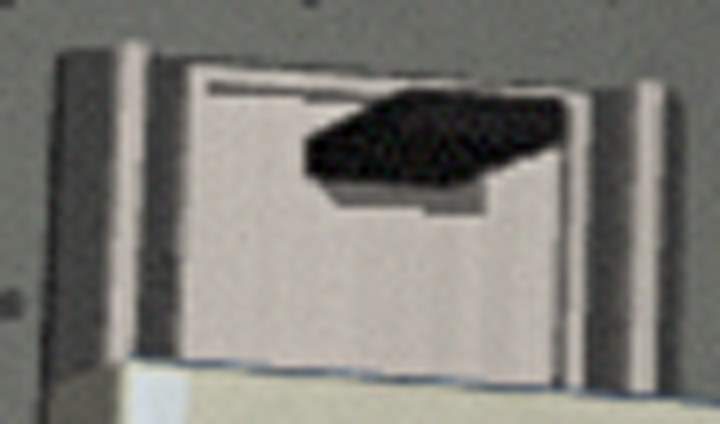

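The picture agrees that the tray is home. The rear rim is at x = -81.2 and -81.4 mm at its two corners (ideal -80, with the apron edge reading about 2 mm long), and it is square and centred. The gripper was still feeling 6 N of back-wall contact just before release. The robot is clear of everything.

Run:
```python
from station import *
print(read_t(), read_force()); hand_in()
```

```text
29.1583 [ 0.25007583  0.55282004 -0.30920119]
the job is handed in; nothing more can be done
```

The loaded tray is in the warmer bay, pushed home against the back wall and released. I handed the job in at 29.2 s of the 48 s allowed, but the first carry went wrong on the way.

**First carry:** I moved the tray too low, and its front corner almost certainly caught the warmer. That pulled it out of the fingers. It came to rest turned about 90°, nose-down by 13–14° across the left guide. The pictures after that showed the chamber still in its pocket. I did not see the knock itself, or measure how hard the contact was.

**Recovery:** I located the tray again with both cameras and re-gripped its handle at the same tilt. I then levelled it above the warmer's roof, turned it, lowered it onto the apron and slid it in chamber end first.

**Last checks:**
- **Home against the back:** the sliding stop came at grip x ≈ -60 to -62 mm (target -60), with about 13 N against the back wall. The rear rim measured -81.2 and -81.4 mm at its two corners (target -80), so it sits square and centred.
- **Slight tilt while pressing:** during that final push the tool rose about 3 mm and tilted roughly 1°. I eased off before letting go.
- **Chamber:** last seen seated as it entered the bay. It is now under the roof, so I could not check it after the final slide.
- **Other objects:** the empty tray, the look-alikes and the second chamber are where they were, and the robot is clear of everything.

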